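Swap the tea tin and the sugar bowl

ROBOT

A 6-joint arm with a two-finger parallel gripper is mounted at the origin on the work surface. World frame = base frame: x ahead of the robot, y to its left, z up, the work surface at z = 0. Lengths are in mm, angles in rad, forces in N, time in s.
With the tool pointing down it reaches from about 350 to 775 mm from the base axis. Payload 7.3 kg.
Tool frame: the origin (TCP) lies midway between the tips of the shut fingers; the grasp point (between the pads) lies 19 mm behind it; z points along the fingers, y is the line along which they close (so a half turn about z gives the same grasp; the last joint's range is limited). The gripper opens to 92 mm and grips with 3 to 60 N. Pads are 19 mm wide; open, the fingers measure 130 mm over their backs; the gripper's body (75 mm by 190 mm) begins 47 mm behind the grasp point.
Start: joints at [-1.357, 0.342, 1.524, -0, 1.275, -0.146], TCP at [184.869, -491.394, 226.741] pointing down, gripper open.
Joint ranges: [-2.53, 2.53], [-0.77, 2.02], [0.04, 2.7], [-1, 4.14], [0.28, 2.66], [-3.11, 3.11]. Speed limits (rad/s): [2.57, 2.57, 3.14, 3.14, 3.14, 3.14].

INTERFACE

Orientations are given as [roll, pitch, yaw] about the fixed x, y, z axes, in that order (R = Rz(yaw) Ry(pitch) Rx(roll)).
In Python, from plant import bot gives the robot as it stands.
- The arm moves only by the tool servo_tool, never from a script. Its argument "deltas" is a list of rows, each a list of 2 entries, a list of its own where there are three numbers: the shift along the tool's x, y, z in m, then the turn, a rotation vector about the tool's x, y, z in degrees. A call has 1 to 20 rows; each row shifts and turns the commanded pose from where the row before left it, along the tool's axes as they then stand; what a row does not reach is not made up. A row lasts 1/8 s, in which the tool goes at most 62.5 mm and 10.7 degrees, less where a joint would pass 70% of its speed; a pose out of reach is approached as far as the arm can. A call with a gripper value outside its range is refused whole. "fingers" is the opening, from 0 (shut) to 1 (fully open), set as the call begins (left out, the last holds). The fingers move at their own pace and stop on an object; the grip force is fixed at half the most. Time passes only in rows, so rows that do not move let the fingers close. It gives the time, the measured TCP pose, the force, the opening and the grip force at its end, in the units of the state.
- bot.get_obs(): the state, without advancing time (a new reading comes with each control period).
- bot.capture(name): name is "side" or "top" or "wrist"; returns the picture (384x512x3 uint8, red, green, blue); there is no depth.
- bot.camera_model(name): a dict with "mtx" (3x3 intrinsics, pixels), "xyz" and "rotation" of the camera in the world. Camera axes: x right, y down, z forward; pixel columns grow to the right and rows downward; lengths in mm; the calibration is good to about 2 mm. A picture is of the moment at which its call begins: read the wrist's pose just before it. camera_model takes no time and is no camera call; for the wrist camera it gives the pose at the moment of the call.
- bot.close_job(): hands the job in; it is judged then, once.
The state is a dict: "time": time; "joint_positions": joint angles; "dq": joint speeds; "tau": joint torques, N m; "tool_pos": TCP position; "tcp_rot": TCP orientation; "contact_force": force on the tool from outside, world axes, zero at the start; "moment": the same for the moment, N m; "grip_width": finger opening in mm; "finger_force": force on a finger pad.
Only numpy, scipy, OpenCV 4.12 (cv2) and the standard library are available. Lean on these libraries where they do the work, as an engineer would, in place of code of your own. Each camera call takes 0.05 s, during which the arm holds its last target. There are 200 camera calls.

TASK

Whoever laid the tea table put the rose tea tin on the round coaster and the lidded sugar bowl in the square wooden holder: swap the two, so that the tin stands flat on the floor of the square holder and the sugar bowl stands upright with its whole foot on the round coaster, its loose lid still on. Keep both upright all the way, set them down rather than letting them drop, and leave the other things on the table as they are.

Things in the scene. Friction and masses are not known exactly. Their poses are not given: they have to be found in the camera images.
- tea_tin: Square tea tin, dusty rose with a white label on each side and a black top that has a rose disc in its middle, 58 x 58 mm in plan, 92 mm high, 0.11 to 0.24 kg, closed (the black top is part of it). It starts on the round coaster, its sides at any angle to it. Origin: centre of its underside; z up, x and y square to its sides.
- sugar_bowl: Round white china sugar bowl with small pink flowers, without handles, 0.16 to 0.3 kg. Outer diameter 44 mm at the foot, 62 mm at 20 mm height, 66 mm between 30 and 44 mm height (the place to grip, from the sides), 58 mm at the rim; rim at 58 mm height. It starts in the square holder. Origin: centre of its underside; z up.
- sugar_lid: Loose china lid of the sugar bowl, white with a pink band and a pink knob, 50 g. A 6 mm plug of 45 mm diameter sits loosely inside the bowl's mouth, the 60 mm wide flange rests on the rim; with it on, the bowl is 82 mm high. It is not fastened: lifting by the knob takes the lid alone. Origin: centre of the plug's underside, 52 mm above the bowl's origin when seated; z up.
- holder: Low square open-topped holder of dark wood, fixed to the table: 82 x 82 mm outside, 16 mm high, walls 6 mm thick, so 70 x 70 mm inside. Its inner floor is 6 mm above the table. Origin: centre of its underside (on the table); x and y square to its walls.
- coaster: Round blue coaster with a white middle, fixed to the table: 96 mm diameter, 6 mm thick, flat top without a rim. Holder and coaster lie to the left and right of the middle of a pale mat (either way round), 0.30 to 0.48 m apart from side to side; the mat between them is bare, level with the table and free to put a thing down on. Origin: centre of its underside (on the table).
- mug: Bystander: plain white mug, 82 mm diameter, 92 mm high, handle at its +y side. Stands beyond the two places, to the robot's left. Origin: centre of its underside.
- milk_jug: Bystander: small white flowered milk jug, 68 mm diameter, 85 mm high (spout tip to 95 mm), spout at its +y side, handle at its -y side. Stands beyond the two places, to the robot's right. Origin: centre of its underside.
- teaspoon: Bystander: steel teaspoon, 140 mm long, lying flat roughly crosswise (its x axis along the world's y) just beyond the middle of the mat. Origin: underside, near its middle.
- green_tin: Bystander: sage-green tea tin (green disc on its black top) of the same 58 x 58 x 92 mm as the rose one, standing on the table far left. It stays there. Origin: centre of its underside.
- teapot: Bystander: plum cast-iron teapot with a black bow handle, 156 mm diameter, 175 mm high over the handle; the spout reaches 143 mm from its axis at its -y side, turned away from the robot. Stands far left. Origin: centre of its underside.
- candlestick: Bystander: pink glass candlestick with an unlit mint candle, 72 mm foot, 275 mm high, on the right. Origin: centre of its underside.
Things that resemble listed ones, but are neither listed nor needed, are in the scene too. Several things look just like the holder: the one meant starts nearest to the robot's base.

How it is judged:
By the outcome, as a careful person would: the job done as asked, in the order asked, and still so for the second after the job is handed in, with the robot touching nothing.
It also fails if it takes over 67 s, if anything falls off the work surface, if the arm or the gripper's body presses on something with over 40 N, if the wrist force passes 120 N, or if a joint passes its speed limit or range.

## Working session

There is one attempt and no reset: what is moved stays moved. The work goes in short steps, Python scripts to look and compute and a tool call to move; the robot and the scene stay as the last step left them, time stands still between calls to the robot, and variables do not carry over. Pictures are saved under pics/ and viewed, at most 10 in all, crops included, and the job is handed in when it is done.

Besides the shell and the picture viewer there is one more tool, called after "Call:" as name(argument=value, ...) on one line, values as JSON. servo_tool: Moves the arm, as the interface text tells. Its arguments: {"type":"object","properties":{"deltas":{"type":"array"},"fingers":{"type":"number"}},"required":["deltas"]}

```bash
ls; mkdir -p pics
python3 - <<'E'
from plant import bot
import cv2
for n in ("top","side"):
    im=bot.capture(n); cv2.imwrite(f"pics/{n}0.png",im[:,:,::-1])
    print(n,bot.camera_model(n))
print(bot.get_obs())
E
```

```text
pics
top {'mtx': array([[379.58190209,   0.        , 265.27198282],
       [  0.        , 379.58190209, 194.73441654],
       [  0.        ,   0.        ,   1.        ]]), 'xyz': array([ 312.31869293,   77.71166034, 1304.81612016]), 'rotation': array([-2.95804355e+00,  8.03428929e-04, -1.58862693e+00])}
side {'mtx': array([[498.54054432,   0.        , 258.36544624],
       [  0.        , 498.54054432, 192.05590558],
       [  0.        ,   0.        ,   1.        ]]), 'xyz': array([-164.87533444, 1125.89706638, 1458.49368512]), 'rotation': array([-2.3997431 ,  0.01893676, -2.54626145])}
{'time': 0.1, 'joint_positions': array([-1.35698297e+00,  3.42634539e-01,  1.52492022e+00, -2.00497564e-05,
        1.27538291e+00, -1.46018533e-01]), 'dq': array([-0.00227934, -0.00166498, -0.00236629, -0.00087847, -0.00021927,
       -0.00122909]), 'tau': array([ 3.02228618e-03, -4.32000983e+01, -2.44695228e+01,  7.19848112e-02,
        5.25731407e-02, -3.76874834e-05]), 'tool_pos': array([ 184.79045332, -491.02064249,  226.12450244]), 'tcp_rot': array([-3.14025915e+00, -1.76731977e-04,  3.59837625e-01]), 'contact_force': array([0.45801542, 0.78403646, 0.6008819 ]), 'moment': array([-0.00622913, -0.02366634,  0.0050864 ]), 'finger_force': 0.0, 'grip_width': 91.72864415005347}
```

View pics/top0.png

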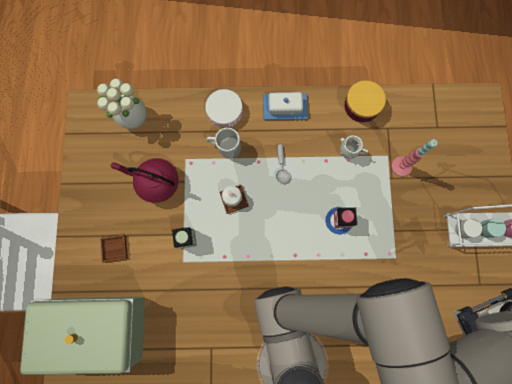

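View pics/side0.png

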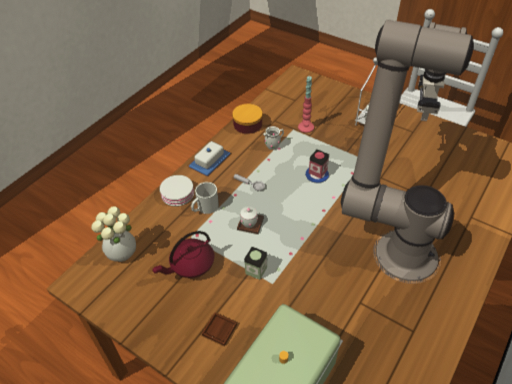

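The top view shows the rose tin on the coaster at about (340,219), and the bowl in a dark square at (235,199). Two things look like the holder: the one under the bowl at (235,200), and an empty one at (115,249). The first fits because it's nearer the base (about 290,355) and holds the bowl. I'll confirm that with a crop and get rough positions.

```bash
cat > h.py <<'E'
import numpy as np, cv2
from scipy.spatial.transform import Rotation as Ro
def ray(cm,px):
    K=cm['mtx'];R=Ro.from_euler('xyz',cm['rotation']).as_matrix()
    d=R@np.linalg.solve(K,np.array([px[0],px[1],1.])); return np.array(cm['xyz']),d
def at_z(cm,px,z):
    o,d=ray(cm,px); return o+d*(z-o[2])/d[2]
def proj(cm,P):
    R=Ro.from_euler('xyz',cm['rotation']).as_matrix()
    q=cm['mtx']@(R.T@(np.atleast_2d(P)-cm['xyz']).T); return (q[:2]/q[2]).T
def tri(l):
    A=np.zeros((3,3));b=np.zeros(3)
    for cm,px in l:
        o,d=ray(cm,px);d=d/np.linalg.norm(d);M=np.eye(3)-np.outer(d,d);A+=M;b+=M@o
    P=np.linalg.solve(A,b); return P
E
python3 - <<'E'
from h import *
from plant import bot
t=bot.camera_model('top');s=bot.camera_model('side')
for n,a,b in (("bowl knob",(232,194),(249,210)),("tin top",(347,216),(319,156)),("green",(181,237),(256,256))):
    P=tri([(t,a),(s,b)]);print(n,P.round(0),(proj(t,P)-a).round(1),(proj(s,P)-b).round(1))
for n,p,z in (("holder",(235,200),10),("holder2",(115,249),10),("coaster",(339,220),6),("jug",(352,147),50),("mug",(228,142),60),("spoon",(283,170),5),("candle",(402,165),10)):
    P=at_z(t,p,z);print(n,P.round(0),np.hypot(*P[:2]).round())
im=cv2.imread('pics/top0.png');
c=np.hstack([cv2.resize(im[165:275,a:a+110],None,fx=3.5,fy=3.5,interpolation=cv2.INTER_CUBIC) for a in (90,190)]+[cv2.resize(im[165:275,300:375],None,fx=3.5,fy=3.5)])
cv2.imwrite('pics/crop0.png',cv2.resize(c,(800,int(800*c.shape[0]/c.shape[1]))))
E
```

```text
bowl knob [545. 184.  77.] [[-0.1 -0.1]] [[0.1 0. ]]
tin top [ 464. -186.   96.] [[-0.1 -0.3]] [[0.2 0. ]]
green [405. 346.  90.] [[0.1 0.2]] [[-0.2 -0. ]]
holder [536. 180.  10.] 565.0
holder2 [375. 586.  10.] 696.0
coaster [ 461. -177.    6.] 494.0
jug [ 707. -227.   50.] 742.0
mug [729. 199.  60.] 756.0
spoon [641.  10.   5.] 641.0
candle [ 650. -409.   10.] 768.0
```

View pics/crop0.png

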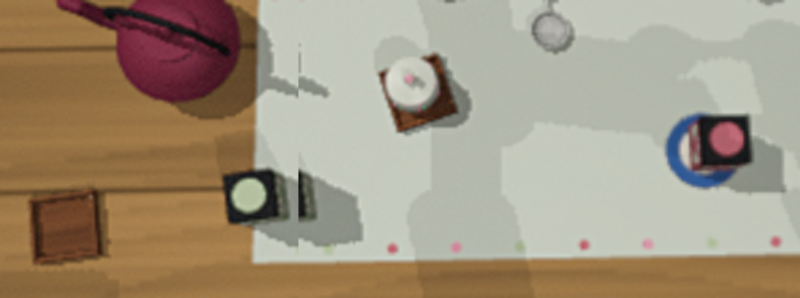

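The crop confirms it: the holder with the bowl is the nearer one, 565 mm from the base against 696 mm for the empty one. Next I'll find the wrist camera's offset so I can plan a closer look.

Run:
```python
from h import *
from plant import bot
o=bot.get_obs();w=bot.camera_model('wrist')
R=Ro.from_euler('xyz',o['tcp_rot']).as_matrix();C=Ro.from_euler('xyz',w['rotation']).as_matrix()
print(w['mtx'],R.T@(w['xyz']-o['tool_pos']),(R.T@C).round(3))
d=np.array([464,-186,240])-o['tool_pos'];print(R.T@d)
```

```text
[[296.28317986   0.         257.74605847]
 [  0.         296.28317986 195.88737738]
 [  0.           0.           1.        ]] [  69.25708194   -1.38160496 -158.277425  ] [[-0.001 -0.966 -0.26 ]
 [ 1.    -0.001  0.   ]
 [-0.    -0.26   0.966]]
[ 368.73430054 -187.1876465   -13.56072784]
```

Call:
servo_tool(deltas=[[[0.034,-0.019,-0.002],[0,0,0]],[[0.034,-0.019,-0.002],[0,0,0]],[[0.034,-0.019,-0.002],[0,0,0]],[[0.034,-0.019,-0.002],[0,0,0]],[[0.034,-0.019,-0.002],[0,0,0]],[[0.034,-0.019,-0.002],[0,0,0]],[[0.034,-0.019,-0.002],[0,0,0]],[[0.034,-0.019,-0.002],[0,0,0]],[[0.034,-0.019,-0.002],[0,0,0]],[[0.034,-0.019,-0.002],[0,0,0]],[[0,0,0],[0,0,10.3]],[[0,0,0],[0,0,10.3]],[[0,0,0],[0,0,0]],[[0,0,0],[0,0,0]]], fingers=1)

```text
time: 1.85
tool_pos: [436.1, -193.9, 246.5]
tcp_rot: [-3.141, 0.0, 0.004]
contact_force: [-0.1, -0.2, 0.2]
grip_width: 91.6
finger_force: 0.0
```

```bash
cat >> h.py <<'E'
import pickle
def snap(name):
    from plant import bot
    w=bot.camera_model('wrist');im=bot.capture('wrist')[:,:,::-1].copy()
    cv2.imwrite(f'pics/{name}.png',im);pickle.dump(w,open(f'pics/{name}.pkl','wb'));return w,im
E
python3 -c "
from h import *;snap('w1')"
```

```text
(no output)
```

View pics/w1.png

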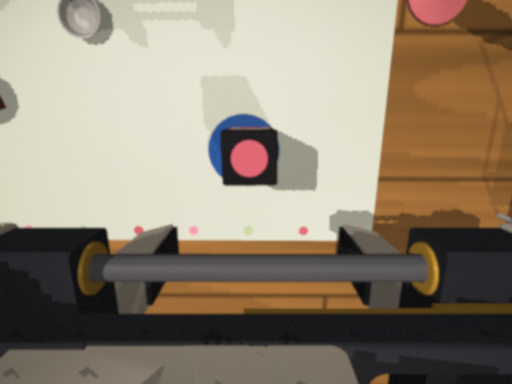

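The wrist view shows the tin's top disc at (249,158), its black top from (221,130) to (277,185), and the coaster around (245,148). I'll take a second tin view and then two views of the bowl and holder.

Call:
servo_tool(deltas=[[[0,-0.04,0],[0,0,0]],[[0,-0.04,0],[0,0,0]],[[0,-0.03,0],[0,0,0]],[[0,0,0],[0,0,0]],[[0,0,0],[0,0,0]]])

```text
time: 2.52
tool_pos: [436.3, -84.4, 246.8]
tcp_rot: [3.141, -0.0, 0.001]
contact_force: [0.3, -0.1, 0.2]
grip_width: 92.1
finger_force: 0.0
```

```bash
python3 -c "
from h import *;snap('w2')"
```

Call:
servo_tool(deltas=[[[0.008,-0.03,0],[0,0,0]],[[0.008,-0.03,0],[0,0,0]],[[0.008,-0.03,0],[0,0,0]],[[0.008,-0.03,0],[0,0,0]],[[0.008,-0.03,0],[0,0,0]],[[0.008,-0.03,0],[0,0,0]],[[0,0,0],[0,0,0]],[[0,0,0],[0,0,0]]])

```text
time: 3.58
tool_pos: [484.2, 95.1, 246.4]
tcp_rot: [3.141, 0.001, -0.0]
contact_force: [-0.1, -0.6, 0.5]
grip_width: 92.0
finger_force: 0.0
```

```bash
python3 -c "
from h import *;snap('w3')"
```

Call:
servo_tool(deltas=[[[0,-0.04,0],[0,0,0]],[[0,-0.04,0],[0,0,0]],[[0,-0.03,0],[0,0,0]],[[0,0,0],[0,0,0]],[[0,0,0],[0,0,0]]])

```text
time: 4.25
tool_pos: [484.2, 204.9, 246.6]
tcp_rot: [3.141, 0.0, -0.001]
contact_force: [-0.6, -0.3, -0.0]
grip_width: 91.6
finger_force: 0.0
```

```bash
python3 -c "
from h import *;snap('w4')
a=[cv2.imread(f'pics/w{i}.png')[:260] for i in (3,4)]
cv2.imwrite('pics/w34.png',np.vstack(a))"
```

```text
(no output)
```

View pics/w34.png

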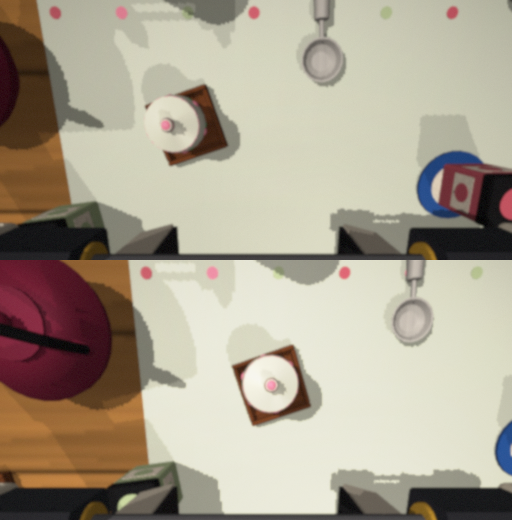

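In w3 (top half) the bowl's knob is at (167,125), with holder corners at about (146,103), (207,85), (227,146) and (168,164). In w4 (bottom half) the knob is at (271,125) and the holder corners run from (234,103) to (311,145). I'll segment these now.

```bash
cat > m.py <<'E'
from h import *
from scipy.optimize import minimize, least_squares
L=lambda n:(pickle.load(open(f'pics/{n}.pkl','rb')),cv2.imread(f'pics/{n}.png'))
def roi(m,x0,y0,x1,y1):
    z=np.zeros_like(m);z[y0:y1,x0:x1]=m[y0:y1,x0:x1];return z
def big(m):
    n,l,s,c=cv2.connectedComponentsWithStats(m);i=1+np.argmax(s[1:,4]);return (l==i).astype(np.uint8)*255,c[i],s[i,4]
def hsv(im,lo,hi): return cv2.inRange(cv2.cvtColor(im,cv2.COLOR_BGR2HSV),np.array(lo),np.array(hi))
w={i:L(f'w{i}') for i in (1,2,3,4)}
# tin
ds=[];sq=[]
for i,(r) in {1:(200,110,300,205),2:(280,100,400,205)}.items():
    cm,im=w[i]
    g=roi(cv2.inRange(im,(0,0,0),(55,55,55)),*r);g,c,a=big(g)
    h=cv2.convexHull(np.argwhere(g)[:,::-1].astype(np.int32));rect=cv2.minAreaRect(h)
    hm=cv2.fillConvexPoly(np.zeros_like(g),h,255)
    p=big(hm&~g)[1];a2=big(hm&~g)[2];ds.append((cm,p))
    sq.append((cm,cv2.boxPoints(rect)));print('tin',i,'disc',p.round(1),a2,'rect',np.round(rect[0],1),np.round(rect[1],1),round(rect[2],1))
P=tri(ds);print('tin top disc',P.round(1),'reproj',[(proj(cm,P)-p).round(1).tolist() for cm,p in ds])
for cm,b in sq:
    Q=np.array([at_z(cm,q,P[2])[:2] for q in b]);e=np.roll(Q,-1,0)-Q
    print(' sq centre',Q.mean(0).round(1),'len',np.hypot(*e.T).round(1),'yaw mod90',(np.degrees(np.arctan2(e[:,1],e[:,0]))%90).round(1))
# coaster: blue points -> outer circle at z
pts=[]
for i,r in {1:(190,100,300,200),2:(270,100,420,205)}.items():
    cm,im=w[i];b=big(roi(hsv(im,(95,110,40),(130,255,255)),*r))[0]
    h=cv2.convexHull(np.argwhere(b)[:,::-1].astype(np.int32))[:,0]
    pts.append((cm,h,b))
for cm,h,b in pts:
    Q=np.array([at_z(cm,q,6)[:2] for q in h])
    f=lambda v:np.hypot(Q[:,0]-v[0],Q[:,1]-v[1])-v[2]
    s=least_squares(f,[460,-178,48],loss='soft_l1');print('coaster',s.x.round(1),'free radius')
    s=least_squares(lambda v:f([v[0],v[1],48]),[460,-178],loss='soft_l1');print('   r48',s.x.round(1))
# knob
ks=[]
for i,r in {3:(150,110,185,142),4:(255,110,290,142)}.items():
    cm,im=w[i];k=big(roi(hsv(im,(0,70,90),(179,255,255))&hsv(im,(150,70,90),(179,255,255)),*r));ks.append((cm,k[1]));print('knob',i,k[1].round(1),k[2])
K=tri(ks);print('knob',K.round(1),[(proj(cm,K)-p).round(1).tolist() for cm,p in ks])
# holder silhouette fit
ms=[]
for i,r in {3:(135,75,240,175),4:(222,75,325,175)}.items():
    cm,im=w[i];b=big(roi(hsv(im,(0,80,20),(18,255,175)),*r))[0]
    h=cv2.convexHull(np.argwhere(b)[:,::-1].astype(np.int32));ms.append((cm,cv2.resize(cv2.fillConvexPoly(np.zeros_like(b),h,1),None,fx=4,fy=4,interpolation=cv2.INTER_NEAREST)))
    print('holder hull area',cv2.contourArea(h))
def box(x,y,a,z,s):
    c,t=np.cos(a),np.sin(a);q=np.array([[1,1],[1,-1],[-1,-1],[-1,1]])*s/2
    xy=q@np.array([[c,t],[-t,c]])+[x,y];return np.vstack([np.c_[xy,np.zeros(4)],np.c_[xy,np.full(4,z)]])
def cost(v):
    t=0
    for cm,m in ms:
        h=cv2.convexHull(((proj(cm,box(v[0],v[1],v[2],v[3],82))+.5)*4*16).astype(np.int32))
        p=cv2.fillConvexPoly(np.zeros_like(m),h,1,shift=4);t+=1-(p&m).sum()/(p|m).sum()
    return t/2
best=min((minimize(cost,[536,180,a,h],method='Nelder-Mead',options=dict(initial_simplex=np.array([[536,180,a,h],[544,180,a,h],[536,188,a,h],[536,180,a+.1,h],[536,180,a,h+6]]))) for a in (.2,.35,-.3) for h in (12,)),key=lambda r:r.fun)
print('holder x y yaw h',best.x.round(2),np.degrees(best.x[2]).round(1),'1-IoU',round(best.fun,3))
E
python3 m.py
```

```text
tin 1 disc [248.9 158.1] 1266 rect [249.  156.5] [53. 54.] 90.0
tin 2 disc [354.5 158.5] 1258 rect [352.5 157.5] [53. 59.] 90.0
tin top disc [ 462.9 -183.6   99.3] reproj [[[-0.0, 0.0]], [[0.0, -0.0]]]
 sq centre [ 463.9 -183.7] len [54.4 54.7 57.  54.7] yaw mod90 [ 0.2  1.1  0.2 88.4]
 sq centre [ 463.2 -181.5] len [59.6 55.2 62.4 54.9] yaw mod90 [0.  6.3 0.  3.3]
coaster [ 460.8 -173.3   45.7] free radius
   r48 [ 458.7 -175.4]
coaster [ 460.7 -172.7   45.8] free radius
   r48 [ 460.3 -175.2]
knob 3 [165.4 124.9] 62
knob 4 [271.2 125. ] 53
knob [544.1 191.8  88.6] [[[0.0, 0.1]], [[0.0, -0.1]]]
holder hull area 3188.5
holder hull area 3989.5
holder x y yaw h [5.4035e+02 1.8750e+02 3.2000e-01 6.5100e+00] 18.5 1-IoU 0.12
```

The checks hold:
- **Tin top:** 99 mm measured, 98 expected. Centre (463,-183.5), yaw about 0.
- **Knob:** about 88.6 mm measured, 88 expected. Position (544,192).
- **Holder:** about (540,187.5), yaw about 18.5°. I'll refine this once it's empty.

Next I go to the tin.

Call:
servo_tool(deltas=[[[-0.0015,0.028,0],[0,0,0]],[[-0.0015,0.028,0],[0,0,0]],[[-0.0015,0.028,0],[0,0,0]],[[-0.0015,0.028,0],[0,0,0]],[[-0.0015,0.028,0],[0,0,0]],[[-0.0015,0.028,0],[0,0,0]],[[-0.0015,0.028,0],[0,0,0]],[[-0.0015,0.028,0],[0,0,0]],[[-0.0015,0.028,0],[0,0,0]],[[-0.0015,0.028,0],[0,0,0]],[[-0.0015,0.028,0],[0,0,0]],[[-0.0015,0.028,0],[0,0,0]],[[-0.0015,0.028,0.02],[0,0,0]],[[-0.0015,0.024,0.03],[0,0,0]],[[0,0,0.02],[0,0,0]],[[0,0,0],[0,0,0]],[[0,0,0],[0,0,0]]])

```text
time: 6.42
tool_pos: [463.3, -182.5, 177.7]
tcp_rot: [3.141, -0.001, -0.0]
contact_force: [0.3, 0.2, 1.0]
grip_width: 91.8
finger_force: 0.0
```

Call:
servo_tool(deltas=[[[0,0.001,0.02],[0,0,0]],[[0,0,0.02],[0,0,0]],[[0,0,0.02],[0,0,0]],[[0,0,0.02],[0,0,0]],[[0,0,0.02],[0,0,0]],[[0,0,0.02],[0,0,0]],[[0,0,0.006],[0,0,0]],[[0,0,0.006],[0,0,0]],[[0,0,0],[0,0,0]]])

```text
time: 7.55
tool_pos: [463.5, -183.0, 45.1]
tcp_rot: [3.141, -0.001, 0.0]
contact_force: [-0.6, -0.8, 0.4]
grip_width: 91.8
finger_force: 0.0
```

Call:
servo_tool(deltas=[[[0,0,0],[0,0,0]],[[0,0,0],[0,0,0]],[[0,0,0],[0,0,0]],[[0,0,0],[0,0,0]],[[0,0,0],[0,0,0]],[[0,0,0],[0,0,0]],[[0,0,0],[0,0,0]],[[0,0,0],[0,0,0]]], fingers=0)

```text
time: 8.55
tool_pos: [463.3, -183.0, 44.9]
tcp_rot: [3.141, -0.0, 0.0]
contact_force: [-0.2, -1.2, 3.6]
grip_width: 57.8
finger_force: 30.0
```

The tin is gripped at 57.8 mm with 30 N. I'll lift it and carry it to the bare middle of the mat.

Call:
servo_tool(deltas=[[[0,0,-0.005],[0,0,0]],[[0,0,-0.015],[0,0,0]],[[0,0,-0.02],[0,0,0]],[[0,0,-0.02],[0,0,0]],[[0,-0.012,0],[0,0,0]],[[0.002,-0.022,0],[0,0,0]],[[0.002,-0.022,0],[0,0,0]],[[0.002,-0.022,0],[0,0,0]],[[0.002,-0.022,0],[0,0,0]],[[0.002,-0.022,0],[0,0,0]],[[0,-0.022,0],[0,0,0]],[[0,-0.022,0],[0,0,0]],[[0,-0.022,0],[0,0,0]],[[0,-0.005,0],[0,0,0]],[[0,0,0.02],[0,0,0]],[[0,0,0.02],[0,0,0]],[[0,0,0.014],[0,0,0]],[[0,0,0.006],[0,0,0]],[[0,0,0.003],[0,0,0]],[[0,0,0],[0,0,0]]])

```text
time: 11.05
tool_pos: [473.4, 10.1, 41.9]
tcp_rot: [3.141, -0.0, 0.0]
contact_force: [-0.4, -0.1, -1.9]
grip_width: 57.8
finger_force: 30.0
```

Call:
servo_tool(deltas=[[[0,0,0.001],[0,0,0]],[[0,0,0.001],[0,0,0]],[[0,0,0.001],[0,0,0]],[[0,0,0],[0,0,0]]])

```text
time: 11.55
tool_pos: [473.2, 10.2, 38.9]
tcp_rot: [3.141, -0.0, 0.0]
contact_force: [-0.5, -0.0, 0.2]
grip_width: 57.8
finger_force: 30.0
```

Call:
servo_tool(deltas=[[[0,0,0],[0,0,0]],[[0,0,0],[0,0,0]],[[0,0,0],[0,0,0]],[[0,0,0],[0,0,0]],[[0,0,0],[0,0,0]],[[0,0,-0.01],[0,0,0]],[[0,0,-0.02],[0,0,0]],[[0,0,-0.02],[0,0,0]],[[0,0,-0.02],[0,0,0]],[[0,0,-0.03],[0,0,0]],[[0,0,-0.04],[0,0,0]],[[0.012,-0.03,0],[0,0,0]],[[0.012,-0.03,0],[0,0,0]],[[0.012,-0.03,0],[0,0,0]],[[0.012,-0.03,0],[0,0,0]],[[0.012,-0.03,0],[0,0,0]],[[0.011,-0.032,0],[0,0,0]],[[0,0,0],[0,0,0]],[[0,0,0],[0,0,0]]], fingers=1)

```text
time: 13.92
tool_pos: [543.7, 191.8, 178.9]
tcp_rot: [3.141, 0.0, 0.001]
contact_force: [-0.1, -0.1, 0.7]
grip_width: 91.9
finger_force: 0.0
```

```bash
python3 -c "
from h import *
w,im=snap('w5')
print(proj(w,[[544,192,88],[544,192,64],[540,187.5,16]]).round(0))
cv2.imwrite('pics/w5b.png',im)"
```

```text
[[259. 197.]
 [259. 191.]
 [262. 184.]]
```

View pics/w5b.png

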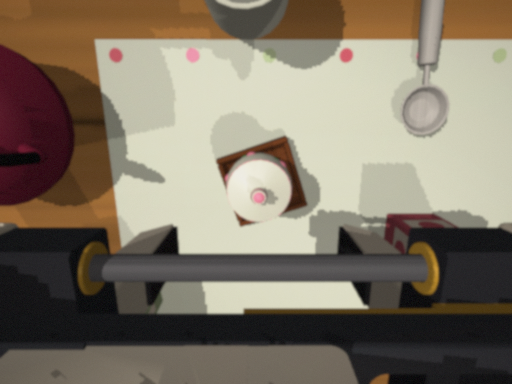

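The knob sits at (259,197), exactly where my estimate projects, and the lid is centred at about (259,188). I'll descend and grip.

Call:
servo_tool(deltas=[[[0,0,0.024],[0,0,0]],[[0,0,0.024],[0,0,0]],[[0,0,0.024],[0,0,0]],[[0,0,0.024],[0,0,0]],[[0,0,0.02],[0,0,0]],[[0,0,0.015],[0,0,0]],[[0,0,0.01],[0,0,0]],[[0,0,0.006],[0,0,0]],[[0,0,0.004],[0,0,0]],[[0,0,0.001],[0,0,0]],[[0,0,0],[0,0,0]]])

```text
time: 15.35
tool_pos: [544.3, 192.2, 26.9]
tcp_rot: [-3.142, -0.0, 0.0]
contact_force: [0.4, -0.6, -0.1]
grip_width: 92.1
finger_force: 0.0
```

Call:
servo_tool(deltas=[[[0,0,0],[0,0,0]],[[0,0,0],[0,0,0]],[[0,0,0],[0,0,0]],[[0,0,0],[0,0,0]],[[0,0,0],[0,0,0]],[[0,0,0],[0,0,0]],[[0,0,0],[0,0,0]]], fingers=0)

```text
time: 16.23
tool_pos: [544.2, 192.0, 26.8]
tcp_rot: [3.141, -0.0, 0.0]
contact_force: [-0.7, -2.0, 2.1]
grip_width: 66.1
finger_force: 30.0
```

Call:
servo_tool(deltas=[[[0,0,-0.003],[0,0,0]],[[0,0,-0.008],[0,0,0]],[[0,0,-0.014],[0,0,0]],[[0,0,-0.02],[0,0,0]],[[0,0,-0.02],[0,0,0]],[[0,0,-0.02],[0,0,0]],[[0,0,-0.018],[0,0,0]],[[0,0,-0.011],[0,0,0]],[[0,0,-0.006],[0,0,0]],[[0,0,0],[0,0,0]]])

```text
time: 17.48
tool_pos: [544.1, 192.2, 146.9]
tcp_rot: [-3.142, -0.0, 0.0]
contact_force: [0.4, -0.4, -3.1]
grip_width: 66.0
finger_force: 30.0
```

Call:
servo_tool(deltas=[[[0,0.006,0],[0,0,0]],[[-0.002,0.012,0],[0,0,0]],[[-0.005,0.02,0],[0,0,0]],[[-0.007,0.026,0],[0,0,0]],[[-0.007,0.026,0],[0,0,0]],[[-0.007,0.026,0],[0,0,0]],[[-0.007,0.026,0],[0,0,0]],[[-0.007,0.026,0],[0,0,0]],[[-0.007,0.026,0],[0,0,0]],[[-0.007,0.026,0],[0,0,0]],[[-0.007,0.026,0],[0,0,0]],[[-0.007,0.026,0],[0,0,0]],[[-0.007,0.026,0],[0,0,0]],[[-0.005,0.026,0],[0,0,0]],[[-0.002,0.02,0],[0,0,0]],[[0,0.014,0],[0,0,0]],[[0,0.006,0],[0,0,0]],[[0,0.0025,0],[0,0,0]],[[0,0,0],[0,0,0]]])

```text
time: 19.85
tool_pos: [460.2, -174.0, 146.7]
tcp_rot: [-3.141, 0.0, 0.001]
contact_force: [0.1, -0.1, -4.0]
grip_width: 65.4
finger_force: 30.0
```

Run:
```python
from h import *
from plant import bot
w,im=snap('w6')
t=bot.camera_model('top');ti=bot.capture('top')[:,:,::-1].copy();cv2.imwrite('pics/top6.png',ti)
a=proj(t,[[460,-175,6],[540,187.5,16]]);print(a.round(0),proj(w,[[460,-175,6]]).round(0))
c=cv2.resize(ti[165:275,190:375],None,fx=3.4,fy=3.4,interpolation=cv2.INTER_CUBIC)
s=cv2.resize(im[:290],(629,int(629*290/512)));cv2.imwrite('pics/c6.png',np.vstack([c,s])[:600])
```

```text
[[338. 220.]
 [233. 199.]] [[260. 185.]]
```

View pics/c6.png

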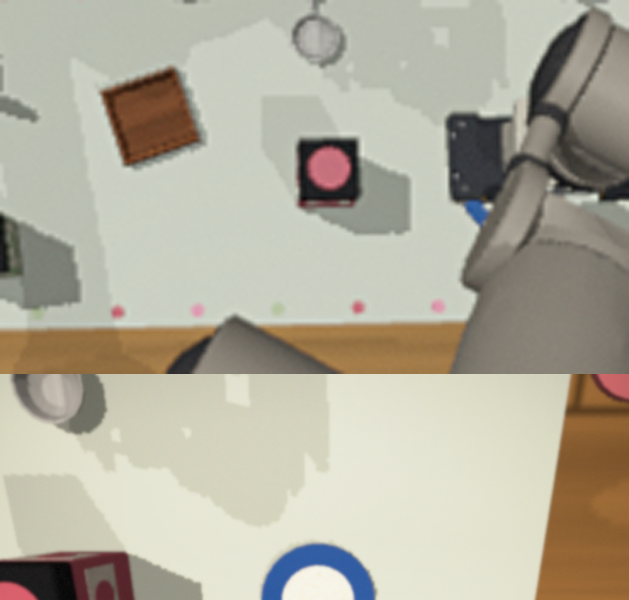

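The top crop shows the empty holder at about (152,117) and the tin standing on the mat. The wrist view shows the coaster ring right under the held bowl. I'll check the coaster centre from w6 before lowering.

Run:
```python
from h import *
from scipy.optimize import least_squares
cm=pickle.load(open('pics/w6.pkl','rb'));im=cv2.imread('pics/w6.png')
b=cv2.inRange(cv2.cvtColor(im,cv2.COLOR_BGR2HSV),(95,110,40),(130,255,255));b[:,:190]=0;b[:,330:]=0
ys,xs=np.nonzero(b);print(xs.min(),xs.max(),ys.min(),ys.max())
P=[(c,np.nonzero(b[:,c])[0].min()-.5) for c in range(xs.min()+2,xs.max()-1)]
Q=np.array([at_z(cm,p,6)[:2] for p in P])
for f,x0 in ((lambda v:np.hypot(*(Q-v[:2]).T)-48,[460,-175]),(lambda v:np.hypot(*(Q-v[:2]).T)-v[2],[460,-175,48])):
    r=least_squares(f,x0,loss='soft_l1');print(r.x.round(1),np.abs(r.fun).max().round(1))
```

```text
214 303 139 201
[ 459.1 -173.6] 1.1
[ 461.  -173.6   46.4] 0.5
```

The coaster centre is (460,-173.6), so the bowl is already lined up. Lowering.

Call:
servo_tool(deltas=[[[0,0,0.006],[0,0,0]],[[0,0,0.014],[0,0,0]],[[0,0,0.02],[0,0,0]],[[0,0,0.02],[0,0,0]],[[0,0,0.02],[0,0,0]],[[0,0,0.015],[0,0,0]],[[0,0,0.01],[0,0,0]],[[0,0,0.006],[0,0,0]],[[0,0,0.004],[0,0,0]],[[0,0,0.002],[0,0,0]],[[0,0,0],[0,0,0]]])

```text
time: 21.32
tool_pos: [460.3, -174.4, 29.9]
tcp_rot: [3.141, -0.0, 0.0]
contact_force: [-0.0, -0.0, -3.4]
grip_width: 65.7
finger_force: 30.0
```

Call:
servo_tool(deltas=[[[0,0,0.001],[0,0,0]],[[0,0,0.001],[0,0,0]],[[0,0,0.001],[0,0,0]],[[0,0,0],[0,0,0]]])

```text
time: 21.82
tool_pos: [460.2, -174.4, 26.8]
tcp_rot: [3.141, -0.0, 0.0]
contact_force: [-0.3, 0.1, -2.3]
grip_width: 65.8
finger_force: 30.0
```

Only partly supported (2.3 N still hanging), so I'll go another half millimetre.

Call:
servo_tool(deltas=[[[0,0,0.0005],[0,0,0]],[[0,0,0],[0,0,0]]])

```text
time: 22.08
tool_pos: [460.3, -174.4, 26.8]
tcp_rot: [3.141, -0.0, 0.0]
contact_force: [-2.2, 0.3, 5.1]
grip_width: 65.7
finger_force: 30.0
```

Call:
servo_tool(deltas=[[[0,0,0],[0,0,0]],[[0,0,0],[0,0,0]],[[0,0,0],[0,0,0]],[[0,0,0],[0,0,0]],[[0,0,0],[0,0,0]],[[0,0,-0.005],[0,0,0]],[[0,0,-0.01],[0,0,0]],[[0,0,-0.02],[0,0,0]],[[0,0,-0.025],[0,0,0]],[[0,0,-0.03],[0,0,0]],[[0,0,-0.03],[0,0,0]],[[0,0,-0.03],[0,0,0]]], fingers=1)

```text
time: 23.58
tool_pos: [460.1, -174.3, 178.1]
tcp_rot: [3.141, -0.001, 0.0]
contact_force: [0.6, 0.1, -0.4]
grip_width: 91.7
finger_force: 0.0
```

Call:
servo_tool(deltas=[[[0.002,-0.03,-0.005],[0,0,0]],[[0.002,-0.03,-0.005],[0,0,0]],[[0.002,-0.03,-0.005],[0,0,0]],[[0.002,-0.03,-0.005],[0,0,0]],[[0.002,-0.03,-0.005],[0,0,0]],[[0.002,-0.03,-0.005],[0,0,0]],[[0.002,-0.03,0],[0,0,0]],[[0.002,-0.03,0],[0,0,0]],[[0.002,-0.03,0],[0,0,0]],[[0.002,-0.03,0],[0,0,0]],[[0.002,-0.02,0],[0,0,0]],[[0,0,0],[0,0,0]],[[0,0,0],[0,0,0]]])

```text
time: 25.2
tool_pos: [482.0, 145.1, 206.5]
tcp_rot: [3.141, -0.0, 0.0]
contact_force: [-0.7, -0.0, 0.2]
grip_width: 91.8
finger_force: 0.0
```

```bash
python3 -c "
from h import *
snap('w7')"
```

Call:
servo_tool(deltas=[[[0,-0.025,0],[0,0,0]],[[0,-0.03,0],[0,0,0]],[[0,-0.03,0],[0,0,0]],[[0,0,0],[0,0,0]],[[0,0,0],[0,0,0]]])

```text
time: 25.88
tool_pos: [482.1, 229.7, 206.2]
tcp_rot: [3.141, 0.0, -0.0]
contact_force: [-0.6, 0.2, 0.1]
grip_width: 91.5
finger_force: 0.0
```

```bash
cat > m2.py <<'E'
from h import *
from scipy.optimize import minimize
from plant import bot
snap('w8');ms=[]
def add(cm,im,c):
    m=cv2.inRange(cv2.cvtColor(im,cv2.COLOR_BGR2HSV),(0,60,15),(20,255,190));m2=np.zeros_like(m)
    x,y,r=c;m2[max(0,y-r):y+r,x-r:x+r]=m[max(0,y-r):y+r,x-r:x+r];n,l,s,_=cv2.connectedComponentsWithStats(m2);i=1+np.argmax(s[1:,4])
    h=cv2.convexHull(np.argwhere(l==i)[:,::-1].astype(np.int32));print('area',cv2.contourArea(h),s[i,:4],np.round(cv2.minAreaRect(h),1) if 0 else cv2.minAreaRect(h))
    ms.append((cm,cv2.resize(cv2.fillConvexPoly(np.zeros_like(m),h,1),None,fx=4,fy=4,interpolation=cv2.INTER_NEAREST)))
for n in ('w7','w8'):
    cm=pickle.load(open(f'pics/{n}.pkl','rb'));p=proj(cm,[[540,187.5,10]])[0].astype(int);add(cm,cv2.imread(f'pics/{n}.png'),(*p,56))
def box(x,y,a,z,s):
    c,t=np.cos(a),np.sin(a);q=np.array([[1,1],[1,-1],[-1,-1],[-1,1]])*s/2
    xy=q@np.array([[c,t],[-t,c]])+[x,y];return np.vstack([np.c_[xy,np.zeros(4)],np.c_[xy,np.full(4,z)]])
def cost(v,M):
    t=0
    for cm,m in M:
        h=cv2.convexHull(((proj(cm,box(*v,82))+.5)*64).astype(np.int32))
        p=cv2.fillConvexPoly(np.zeros_like(m),h,1,shift=4);t+=1-(p&m).sum()/(p|m).sum()
    return t/len(M)
for M in (ms,ms[:1],ms[1:]):
    x0=np.array([540,187.5,.32,14]);S=np.vstack([x0,x0+np.diag([6,6,.1,5])])
    r=minimize(cost,x0,args=(M,),method='Nelder-Mead',options=dict(initial_simplex=S));print(r.x.round(2),np.degrees(r.x[2]).round(1),round(r.fun,3))
# tin disc in w7 / w8
c=[cv2.imread(f'pics/w{i}.png')[60:270] for i in (7,8)]
cv2.imwrite('pics/w78.png',np.vstack(c))
E
python3 m2.py
```

```text
area 5141.5 [176  79  90  90] ((221.41400146484375, 124.37774658203125), (73.83500671386719, 71.74069213867188), 70.82099914550781)
area 5152.0 [251  79  87  90] ((295.79998779296875, 123.89999389648438), (72.41614532470703, 73.68106079101562), 71.56504821777344)
[5.4051e+02 1.8779e+02 3.2000e-01 1.4690e+01] 18.4 0.016
[5.4057e+02 1.8769e+02 3.2000e-01 1.4940e+01] 18.3 0.016
[5.4048e+02 1.8795e+02 3.2000e-01 1.5260e+01] 18.4 0.015
```

View pics/w78.png

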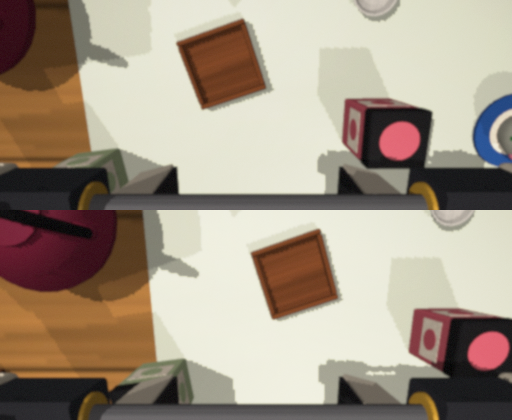

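The views agree within 0.3 mm: the holder is at (540.5,187.8), yaw 18.4°, about 15 mm high, and empty. In w7 the tin's disc is at (400,200), so I'll check the tin's position from that.

Run:
```python
from h import *
l=[]
for n,r in (('w7',(370,170,430,228)),('w8',(455,170,512,228))):
    cm=pickle.load(open(f'pics/{n}.pkl','rb'));im=cv2.imread(f'pics/{n}.png')
    m=cv2.inRange(cv2.cvtColor(im,cv2.COLOR_BGR2HSV),(165,70,140),(179,255,255));k=np.zeros_like(m);k[r[1]:r[3],r[0]:r[2]]=m[r[1]:r[3],r[0]:r[2]]
    _,L,s,c=cv2.connectedComponentsWithStats(k);i=1+np.argmax(s[1:,4]);l.append((cm,c[i]));print(c[i].round(1),s[i],at_z(cm,c[i],92).round(1))
print(tri(l).round(1))
```

```text
[399.3 200.4] [ 379  182   41   38 1222] [472.8  10.5  92. ]
[488.2 200.2] [ 468  182   41   37 1209] [473.   10.1  92. ]
[473.3  11.3  93.4]
```

The tin is at (473,10.3), top at 93 mm (92 expected). Picking it up again.

Call:
servo_tool(deltas=[[[-0.001,0.02,0],[0,0,0]],[[-0.001,0.03,0],[0,0,0]],[[-0.001,0.03,0],[0,0,0]],[[-0.001,0.03,0],[0,0,0]],[[-0.001,0.03,0],[0,0,0]],[[-0.001,0.03,0],[0,0,0]],[[-0.001,0.03,0.01],[0,0,0]],[[-0.002,0.0195,0.02],[0,0,0]],[[0,0,0.016],[0,0,0]],[[0,0,0],[0,0,0]],[[0,0,0],[0,0,0]]])

```text
time: 27.3
tool_pos: [473.3, 10.5, 160.9]
tcp_rot: [3.141, -0.001, -0.0]
contact_force: [-0.1, 0.2, 0.1]
grip_width: 91.9
finger_force: 0.0
```

Call:
servo_tool(deltas=[[[0,0,0.02],[0,0,0]],[[0,0,0.02],[0,0,0]],[[0,0,0.02],[0,0,0]],[[0,0,0.02],[0,0,0]],[[0,0,0.02],[0,0,0]],[[0,0,0.012],[0,0,0]],[[0,0,0.006],[0,0,0]],[[0,0,0.003],[0,0,0]],[[0,0,0],[0,0,0]]])

```text
time: 28.42
tool_pos: [473.4, 11.1, 39.5]
tcp_rot: [3.141, -0.001, 0.0]
contact_force: [-0.3, -0.1, 0.7]
grip_width: 91.9
finger_force: 0.0
```

Call:
servo_tool(deltas=[[[0,0,0],[0,0,0]],[[0,0,0],[0,0,0]],[[0,0,0],[0,0,0]],[[0,0,0],[0,0,0]],[[0,0,0],[0,0,0]],[[0,0,0],[0,0,0]],[[0,0,0],[0,0,0]],[[0,0,0],[0,0,0]]], fingers=0)

```text
time: 29.42
tool_pos: [473.2, 11.1, 39.3]
tcp_rot: [3.141, -0.0, 0.0]
contact_force: [-0.4, -0.3, 1.7]
grip_width: 58.4
finger_force: 30.0
```

Call:
servo_tool(deltas=[[[0,0,-0.005],[0,0,0]],[[0,0,-0.015],[0,0,0]],[[0,0,-0.02],[0,0,0]],[[0,0,-0.02],[0,0,0]],[[0,0,-0.01],[0,0,0]],[[0.005,-0.0127,0],[0,0,0]],[[0.008,-0.022,0],[0,0,0]],[[0.008,-0.022,0],[0,0,0]],[[0.008,-0.022,0],[0,0,0]],[[0.008,-0.022,0],[0,0,0]],[[0.008,-0.022,0],[0,0,0]],[[0.008,-0.022,0],[0,0,0]],[[0.008,-0.022,0],[0,0,0]],[[0.0063,-0.01,0],[0,0,0]],[[0,0,0],[0,0,-6.1]],[[0,0,0],[0,0,-6.2]],[[0,0,0],[0,0,-6.1]],[[0,0,0],[0,0,0]],[[0,0,0],[0,0,0]]])

```text
time: 31.8
tool_pos: [540.3, 187.8, 108.8]
tcp_rot: [3.142, 0.001, 0.319]
contact_force: [0.4, -0.6, -0.6]
grip_width: 57.9
finger_force: 30.0
```

Aligned within 0.2 mm and 0.1°. Lowering slowly.

Call:
servo_tool(deltas=[[[0,0,0.01],[0,0,0]],[[0,0,0.015],[0,0,0]],[[0,0,0.015],[0,0,0]],[[0,0,0.008],[0,0,0]],[[0,0,0.005],[0,0,0]],[[0,0,0.004],[0,0,0]],[[0,0,0.003],[0,0,0]],[[0,0,0.001],[0,0,0]],[[0,0,0],[0,0,0]],[[0,0,0],[0,0,0]]])

```text
time: 33.05
tool_pos: [540.6, 187.9, 48.4]
tcp_rot: [3.141, -0.0, 0.321]
contact_force: [-0.1, -0.2, -1.2]
grip_width: 58.0
finger_force: 30.0
```

Call:
servo_tool(deltas=[[[0,0,0.001],[0,0,0]],[[0,0,0.001],[0,0,0]],[[0,0,0.0005],[0,0,0]],[[0,0,0],[0,0,0]]])

```text
time: 33.55
tool_pos: [540.4, 187.9, 45.6]
tcp_rot: [3.142, 0.0, 0.321]
contact_force: [-0.1, -0.5, -1.3]
grip_width: 57.9
finger_force: 30.0
```

Call:
servo_tool(deltas=[[[0,0,0.0005],[0,0,0]],[[0,0,0],[0,0,0]]])

```text
time: 33.8
tool_pos: [540.5, 187.9, 45.3]
tcp_rot: [3.141, -0.0, 0.321]
contact_force: [-0.1, -0.9, -0.2]
grip_width: 57.9
finger_force: 30.0
```

Call:
servo_tool(deltas=[[[0,0,0.0004],[0,0,0]],[[0,0,0],[0,0,0]]])

```text
time: 34.05
tool_pos: [540.5, 187.9, 45.3]
tcp_rot: [3.141, -0.0, 0.321]
contact_force: [-2.0, -0.8, 4.9]
grip_width: 57.9
finger_force: 30.0
```

The tin is on the floor, carrying 5 N, at 6 mm above the mat level as expected. I'll release, rise and check.

Call:
servo_tool(deltas=[[[0,0,0],[0,0,0]],[[0,0,0],[0,0,0]],[[0,0,0],[0,0,0]],[[0,0,0],[0,0,0]],[[0,0,0],[0,0,0]],[[0,0,-0.005],[0,0,0]],[[0,0,-0.015],[0,0,0]],[[0,0,-0.025],[0,0,0]],[[0,0,-0.03],[0,0,0]],[[0,0,-0.03],[0,0,0]],[[0,0,-0.03],[0,0,0]],[[0,0,-0.03],[0,0,0]],[[0,0,-0.03],[0,0,0]],[[-0.02,0.03,0],[0,0,0]],[[-0.02,0.03,0],[0,0,0]],[[-0.02,0.03,0],[0,0,0]],[[-0.02,0.03,0],[0,0,0]],[[-0.02,0.03,0],[0,0,0]],[[0,0,0],[0,0,0]],[[0,0,0],[0,0,0]]], fingers=1)

```text
time: 36.55
tool_pos: [493.1, 14.3, 240.6]
tcp_rot: [3.141, -0.001, 0.321]
contact_force: [-0.9, 0.4, -0.1]
grip_width: 91.7
finger_force: 0.0
```

Run:
```python
from h import *
from plant import bot
w,im=snap('w9')
s=bot.capture('side')[:,:,::-1];t=bot.capture('top')[:,:,::-1]
f=lambda i:cv2.resize(i,(400,300),interpolation=cv2.INTER_AREA)
c=lambda i,y,x:cv2.resize(i[y:y+75,x:x+100],(400,300),interpolation=cv2.INTER_CUBIC)
cv2.imwrite('pics/fin.png',np.vstack([np.hstack([f(im),c(t,165,190)]),np.hstack([c(s,165,200),c(s,125,270)])]))
```

```text
(no output)
```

View pics/fin.png

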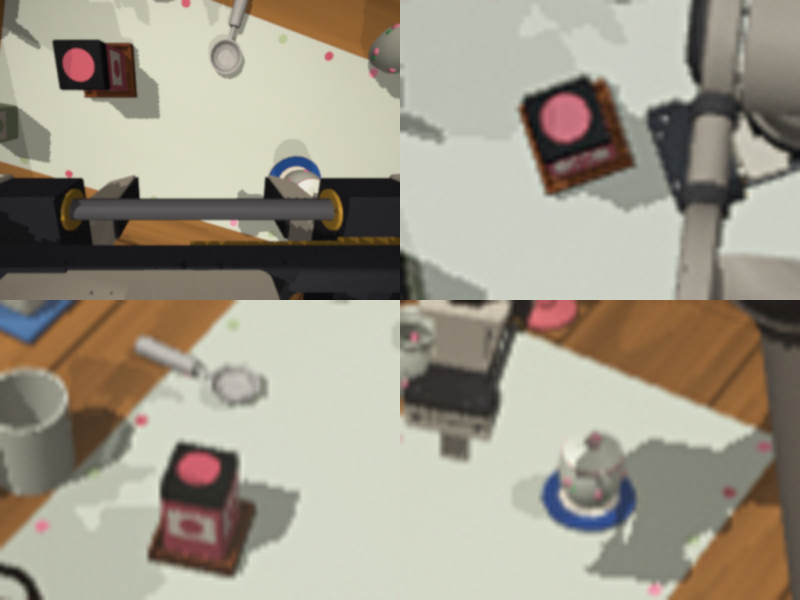

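The tin stands square and upright in the holder (side crop around (200,510)). The bowl stands centred on the coaster with its lid and knob on ((595,475)). Nothing else has moved and the arm is clear, so I'm handing it in.

```bash
python3 -c "
from plant import bot
print(bot.close_job())"
```

```text
the job is handed in; nothing more can be done
None
```

The swap is done and handed in at about 37 s: the rose tin stands flat on the square holder's floor, and the sugar bowl stands upright on the round coaster with its lid on.

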